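# Make up the watch service caddy

## Task

Make up the watch service caddy: put the black screwdriver, the red oil pot, the round parts tin and the movement holder each centred on its own marked pad, flat and upright, with the screwdriver and the holder lying lengthwise along their marks (either way round). Leave the blue oil pot and the brass screwdriver where they lie.

Things in the scene. Friction and masses are not known exactly. Their poses are not given: they have to be found in the camera images.
- driver_black: the black watchmaker's screwdriver to be gathered, 103 mm long, 9 mm thick, lying along its own y. Origin: on its underside at mid-length (as it lies at the start); the handle, the part to grip, reaches from y = -52 to y = +12 mm and is 9 mm thick (grip near y = -20 mm, across x); the thin blade points to +y
- oil_red: the red round lidded oil pot with a black knob, to be gathered: 34 mm across, body 11 mm high, 20 mm with the knob; grip the body's sides. Origin: centre of its underside, z up
- parts_tin: the silvery white round parts tin to be gathered, 43 mm across, 16 mm high; it starts on the wooden board, whose top is 10 mm above the bench. Origin: centre of its underside, z up
- holder: the movement holder to be gathered, starting on the wooden board (10 mm thick): brass base 18 mm wide, 10 mm high; on it 2 pale jaws 30 mm wide (along x), 6 mm high, at y = -14 to -2 and +14 to +26 mm; brass thumbscrew at the -y end. 66 mm long (along y), 16 mm high. Grip both jaws across x near y = +6 mm. Origin: underside, mid-length and -width
- oil_blue: the blue round oil pot, a look-alike that stays where it is: 34 mm across, 11 mm high. Origin: centre of its underside
- driver_brass: the brass-coloured screwdriver, a look-alike that stays where it is: 85 mm long, 10 mm thick, lying along its own y. Origin: on its underside at mid-length
- pad_driver: the screwdriver's pad, light grey, 128 x 74 x 5 mm, marked with a long narrow black bar (112 x 15 mm) along its length; upper face 10 mm above the bench. The four pads lie two by two (centres 132 mm apart along x, 78 mm along y) in a fixed low aluminium caddy, 274 x 166 mm, rim 19 mm above the bench; caddy pose and order of pads vary. Origin: centre of its underside, x along its length, z up
- pad_oil: the oil pot's pad, light grey, 128 x 74 x 5 mm, marked at its centre with a red disc 40 mm across; in the same caddy. Upper face 10 mm above the bench; origin: centre of its underside, x along its length
- pad_tin: the parts tin's pad, light grey, 128 x 74 x 5 mm, marked at its centre with a white disc 50 mm across; in the same caddy. Upper face 10 mm above the bench; origin: centre of its underside, x along its length
- pad_holder: the movement holder's pad, light grey, 128 x 74 x 5 mm, marked at its centre with a yellow rectangle (74 x 38 mm, long side along the pad's length); in the same caddy. Upper face 10 mm above the bench; origin: centre of its underside, x along its length

How it is judged:
By the outcome, as a careful person would: the job done as asked, in the order asked, and still so for the second after the job is handed in, with the robot touching nothing.
It also fails if it takes over 99 s, if anything falls off the work surface, if the arm or the gripper's body presses on something with over 40 N, if the wrist force passes 120 N, or if a joint passes its speed limit or range.

## Robot

A 6-joint arm with a two-finger parallel gripper is mounted at the origin on a cart in front of the work surface, level with it; the furniture and walls round the work are solid. World frame = base frame: x ahead of the robot, y to its left, z up, the work surface at z = 0. Lengths are in mm, angles in rad, forces in N, time in s.
With the tool pointing down it reaches from about 400 to 825 mm from the base axis. Payload 7 kg.
Tool frame: the origin (TCP) lies midway between the tips of the shut fingers; the grasp point (between the pads) lies 19 mm behind it; z points along the fingers, y is the line along which they close (so a half turn about z gives the same grasp; the last joint's range is limited). The gripper opens to 85 mm and grips with 20 to 120 N. Pads are 22 mm wide; open, the fingers measure 114 mm over their backs; the gripper's body (76 mm by 85 mm) begins 54 mm behind the grasp point. The pads swing forward as they close: fully open they stand 13 mm farther back than shut.
Start: joints at [1.421, 0.359, 0.012, 0, -1.224, -0.288], TCP at [286.17, 611.312, 231.302] pointing down, gripper open.
Joint ranges: [-3.07, 3.07], [-1.43, 2.12], [-1.02, 1.25], [-3.03, 1.67], [-3.05, -0], [-3.03, 3.03]. Speed limits (rad/s): [2.39, 2.39, 3.01, 3.14, 3.14, 3.14].

## Interface

Orientations are given as a unit quaternion [x, y, z, w].
In Python, from workcell import manip, grab_frame gives the robot as it stands.
- The arm moves only by the tool servo_tool, never from a script. Its arguments are lists of equal length, an entry for each row: "delta_pos": the shift along the tool's x, y, z in cm, a list of three; "rot": the turn, a rotation vector about the tool's x, y, z in degrees, a list of three. A call has 1 to 12 rows; each row shifts and turns the commanded pose from where the row before left it, along the tool's axes as they then stand; what a row does not reach is not made up. A row lasts 1/10 s, in which the tool goes at most 50 mm and 8.59 degrees, less where a joint would pass 70% of its speed; a pose out of reach is approached as far as the arm can. A call is refused whole if a number of a shift passes 5 or a number of a turn 8.59, either way. A call with a gripper value outside its range is refused whole. "gripper" is the opening, from 0 (shut) to 1 (fully open), set as the call begins (left out, the last holds). The fingers move at their own pace and stop on an object; "force" is the grip in N (left out, the last holds). Time passes only in rows, so rows that do not move let the fingers close. It gives the time, the measured TCP pose, the force, the opening and the grip force at its end, in the units of the state.
- manip.get_obs(): the state, without advancing time (a new reading comes with each control period).
- grab_frame(name): name is "side" or "top" or "wrist"; returns a dict with "image" (384x512x3 uint8, red, green, blue), "range_z" (384x512 float32, mm along the optical axis (not along the pixel's ray), 0 where there is no reading), "camera_matrix" (3x3 intrinsics, pixels), "k1" (the pictures are not rectified: a ray, as slopes to the right and down, at radius r is drawn at 1 + k1 r^2 times it, then the intrinsics apply), "world_from_camera" (4x4, takes a point from camera to world coordinates). Camera axes: x right, y down, z forward; pixel columns grow to the right and rows downward; lengths in mm; the calibration is good to about 2 mm. A picture is of the moment at which its call begins.
- manip.finish_job(): hands the job in; it is judged then, once.
The state is a dict: "clock": time; "joints": joint angles; "qvel": joint speeds; "joint_efforts": joint torques, N m; "ee_pos": TCP position; "tool_rot": TCP orientation; "wrist_force": force on the tool from outside, world axes, zero at the start; "torque": the same for the moment, N m; "finger_gap": finger opening in mm; "grasp_force": force on a finger pad.
Only numpy, scipy, OpenCV 4.12 (cv2) and the standard library are available. Lean on these libraries where they do the work, as an engineer would, in place of code of your own. Each camera call takes 0.05 s, during which the arm holds its last target. There are 200 camera calls.

## Working session

There is one attempt and no reset: what is moved stays moved. The work goes in short steps, Python scripts to look and compute and a tool call to move; the robot and the scene stay as the last step left them, time stands still between calls to the robot, and variables do not carry over. Pictures are saved under pics/ and viewed, at most 14 in all, crops included, and the job is handed in when it is done.

Besides the shell and the picture viewer there is one more tool, called as a command line: name --argument value ..., lists and objects as JSON in quotes. servo_tool: Moves the arm, as the interface text tells. Its arguments: {"type":"object","properties":{"delta_pos":{"type":"array"},"rot":{"type":"array"},"gripper":{"type":"number"},"force":{"type":"number"}},"required":["delta_pos","rot"]}

```bash
ls; mkdir -p pics; cat > h.py <<'E'
import numpy as np, cv2
from workcell import manip, grab_frame
def save(f,n): cv2.imwrite('pics/'+n, f['image'][:,:,::-1])
def rays(f,uv):
    K=np.array(f['camera_matrix']);uv=np.atleast_2d(uv).astype(float)
    d=np.c_[(uv[:,0]-K[0,2])/K[0,0],(uv[:,1]-K[1,2])/K[1,1]];s=d.copy()
    for _ in range(20): s=d/(1+f['k1']*(s**2).sum(1,keepdims=True))
    return np.c_[s,np.ones(len(s))]
def onplane(f,uv,z):
    T=np.array(f['world_from_camera']);r=rays(f,uv)@T[:3,:3].T;o=T[:3,3]
    return o+r*((z-o[2])/r[:,2:])
def pts(f,uv):
    uv=np.atleast_2d(uv).astype(int);T=np.array(f['world_from_camera'])
    return (rays(f,uv)*f['range_z'][uv[:,1],uv[:,0]][:,None])@T[:3,:3].T+T[:3,3]
E
python3 - <<'E'
from h import *
import pickle
for n in ['top','side']:
    f=grab_frame(n);save(f,n+'0.png');pickle.dump(f,open(n+'0.pkl','wb'));print(n,np.round(f['world_from_camera'],3).tolist(),f['k1'],np.array(f['camera_matrix'])[0,0])
print(manip.get_obs())
E
```

```text
pics
top [[-0.006, -0.99, 0.142, 367.633], [-0.999, 0.01, 0.031, -87.644], [-0.032, -0.141, -0.989, 1122.641], [0.0, 0.0, 0.0, 1.0]] -0.04087147367996168 374.1968268600919
side [[0.96, -0.186, 0.21, 285.623], [-0.28, -0.63, 0.725, -850.284], [-0.002, -0.754, -0.656, 763.989], [0.0, 0.0, 0.0, 1.0]] 0.023833063812437782 416.1454246111556
{'clock': 0.1, 'joints': array([ 1.42105454e+00,  3.59336905e-01,  1.11698133e-02, -3.06834048e-04,
       -1.22411236e+00, -2.88125556e-01]), 'qvel': array([ 1.55878126e-03, -2.04582966e-03,  2.61809587e-03,  3.47910666e-05,
        2.57438806e-05,  6.41231986e-06]), 'joint_efforts': array([-2.21677132e-03, -5.84765768e+01,  2.94109851e+01,  6.95472971e+00,
       -3.09524934e-03,  6.87152948e-06]), 'ee_pos': array([286.03336216, 610.93016606, 230.45210257]), 'tool_rot': array([ 9.76117974e-01, -2.17239796e-01, -9.26364082e-05,  7.49760710e-04]), 'wrist_force': array([ 0.83876574,  0.14559643, -0.12547139]), 'torque': array([ 0.00060086,  0.01873612, -0.04931169]), 'grasp_force': 0.0, 'finger_gap': 85.69704328310138}
```

View pics/top0.png

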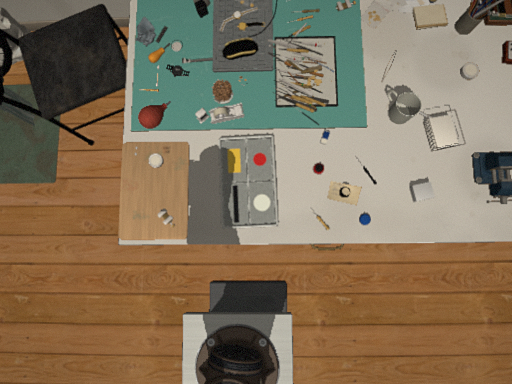

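View pics/side0.png

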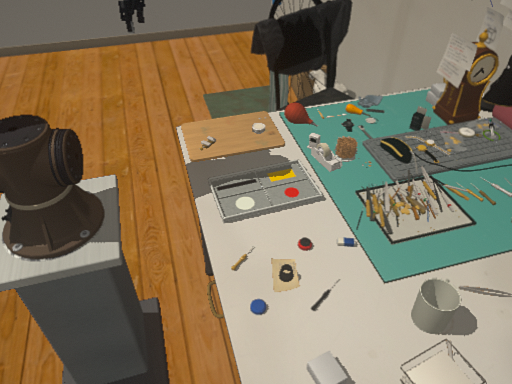

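The top view shows the tin at (155,160) and the holder at (166,216) on the board. The pads are yellow (234,160), red (259,159), bar (236,203) and white (262,203). The red pot is at (318,168), the black driver at (366,170), the brass driver at (320,218) and the blue pot at (364,219). The side view agrees.

```bash
cat >> h.py <<'E'
def blob(f,box,cond,big=True):
    x0,y0,x1,y1=box;im=f['image'][y0:y1,x0:x1].astype(int);m=cond(im[...,0],im[...,1],im[...,2]).astype(np.uint8)
    n,l,s,c=cv2.connectedComponentsWithStats(m)
    if n<2: return None
    k=1+np.argmax(s[1:,4]);v,u=np.nonzero(l==k);return np.c_[u+x0,v+y0]
def pca(P):
    c=P[:,:2].mean(0);U,S,V=np.linalg.svd(P[:,:2]-c);d=V[0];q=(P[:,:2]-c)@V.T
    mm=(q.max(0)+q.min(0))/2
    return c,c+mm@V,np.degrees(np.arctan2(d[1],d[0])),np.ptp(q,axis=0)
red=lambda r,g,b:(r>120)&(g<70)&(b<70)
yel=lambda r,g,b:(r>150)&(g>120)&(b<110)
dark=lambda r,g,b:(r+g+b<130)
blue=lambda r,g,b:(b>90)&(r<70)
white=lambda r,g,b:(r>215)&(g>215)&(b>190)
def show(f,name,box,cond,z):
    B=blob(f,box,cond)
    if B is None or len(B)<3: print(name,None);return
    c,m,a,e=pca(onplane(f,B,z));print(name,len(B),'uv',B.mean(0).round(1),'cen',c.round(1),'mid',m.round(1),'ang %.1f'%a,'ext',e.round(1))
E
python3 - <<'E'
from h import *
import pickle
f=pickle.load(open('top0.pkl','rb'))
show(f,'pad_holder',(224,140,250,178),yel,10)
show(f,'pad_oil',(248,145,272,175),red,10)
show(f,'pad_driver',(230,180,245,226),dark,10)
show(f,'pad_tin',(250,188,274,220),white,10)
show(f,'tin',(145,145,170,175),white,26)
show(f,'holder',(155,205,178,228),lambda r,g,b:(r>190)&(b>170),26)
show(f,'red rim',(308,158,330,180),lambda r,g,b:(r>90)&(g<60)|(r+g+b<150),12)
show(f,'black',(350,150,382,190),lambda r,g,b:(r+g+b<200),5)
show(f,'blue',(354,208,376,230),blue,8)
show(f,'brass',(305,205,335,235),lambda r,g,b:(r-b>40),5)
print(pts(f,[[318,168],[155,160],[234,160],[345,190],[165,216],[222,150],[130,180],[300,180],[323,134]]).round(0))
E
```

```text
pad_holder 184 uv [236.4 159.4] cen [606.3  -2.7] mid [6.047e+02 2.000e-01] ang -174.4 ext [77.1 33.4]
pad_oil 114 uv [259.4 158.8] cen [607.3 -72.6] mid [608.  -72.9] ang 84.9 ext [34.3 34.7]
pad_driver 120 uv [235.4 203.6] cen [4.716e+02 3.000e-01] mid [472.2   0.5] ang -177.7 ext [105.3  10.4]
pad_tin 154 uv [261.4 202.3] cen [474.9 -77.5] mid [475.7 -77.7] ang 168.1 ext [44.1 41.6]
tin None
holder 7 uv [159.4 214.7] cen [438.9 224.6] mid [439.  224.1] ang 120.0 ext [9.2 5.2]
red rim 78 uv [318.3 168.1] cen [ 576.1 -249.3] mid [ 576.7 -249. ] ang -62.6 ext [31.3 27.2]
black 34 uv [369.2 175. ] cen [ 554.8 -402.8] mid [ 554.3 -402.9] ang -147.1 ext [57.9  6.5]
blue 80 uv [364.6 219.2] cen [ 422.  -381.8] mid [ 422.5 -381.6] ang 135.1 ext [27.9 26.8]
brass 50 uv [322.6 222.7] cen [ 412.9 -258.2] mid [ 413.1 -257.3] ang -140.0 ext [49.8  9. ]
[[ 575. -247.   19.]
 [ 605.  243.   25.]
 [ 605.    5.    8.]
 [ 510. -328.    4.]
 [ 435.  208.   24.]
 [ 636.   42.   10.]
 [ 547.  324.    9.]
 [ 543. -195.   -2.]
 [ 681. -267.   14.]]
```

servo_tool --delta_pos '[[0,0,0],[0,0,0],[0,0,0],[0,0,0],[0,0,0],[0,0,0],[0,0,0],[0,0,0],[0,0,0],[0,0,0],[0,0,0],[0,0,0]]' --rot '[[0,0,8.5],[0,0,8.5],[0,0,8.5],[0,0,8.5],[0,0,8.5],[0,0,8.5],[0,0,8.5],[0,0,8.5],[0,0,8.5],[0,0,8.5],[0,0,8.5],[0,0,8.5]]' --gripper 1

```text
clock: 1.3
ee_pos: [286.0, 611.1, 230.7]
tool_rot: [-0.443, 0.897, -0.0, -0.0]
wrist_force: [-0.6, -0.4, -0.3]
finger_gap: 85.5
grasp_force: 0.0
```

servo_tool --delta_pos '[[0,0,0],[0,0,0],[0,0,0]]' --rot '[[0,0,6.6],[0,0,6.6],[0,0,6.6]]'

```text
clock: 1.6
ee_pos: [286.0, 611.0, 230.7]
tool_rot: [-0.283, 0.959, -0.0, -0.0]
wrist_force: [0.2, 0.3, 0.4]
finger_gap: 85.7
grasp_force: 0.0
```

servo_tool --delta_pos '[[1.34,-4.13,0],[1.34,-4.13,0],[1.34,-4.13,0],[1.34,-4.13,0],[1.34,-4.13,0],[1.34,-4.13,0],[1.34,-4.13,0],[1.34,-4.13,0],[1.34,-4.13,0],[1.34,-4.13,0],[1.34,-4.13,0],[1.34,-4.13,0]]' --rot '[[0,0,0],[0,0,0],[0,0,0],[0,0,0],[0,0,0],[0,0,0],[0,0,0],[0,0,0],[0,0,0],[0,0,0],[0,0,0],[0,0,0]]'

```text
clock: 2.8
ee_pos: [422.1, 106.6, 231.4]
tool_rot: [-0.285, 0.958, 0.0, 0.0]
wrist_force: [1.7, -0.7, 1.2]
finger_gap: 85.5
grasp_force: 0.0
```

servo_tool --delta_pos '[[1.34,-4.13,0],[1.34,-4.13,0],[1.34,-4.13,0],[1.34,-4.13,0],[1.34,-4.13,0],[1.34,-4.13,0],[1.34,-4.13,0],[1.34,-4.13,0],[1.34,-4.13,0],[1.34,-4.13,0],[1.34,-4.13,0],[1.34,-4.13,0]]' --rot '[[0,0,0],[0,0,0],[0,0,0],[0,0,0],[0,0,0],[0,0,0],[0,0,0],[0,0,0],[0,0,0],[0,0,0],[0,0,0],[0,0,0]]'

```text
clock: 4.0
ee_pos: [558.3, -396.3, 230.7]
tool_rot: [-0.285, 0.959, 0.0, -0.0]
wrist_force: [1.2, 0.5, -0.2]
finger_gap: 85.2
grasp_force: 0.0
```

```bash
cat >> h.py <<'E'
from scipy.spatial.transform import Rotation as Ro
def pose():
    o=manip.get_obs();R=Ro.from_quat(o['tool_rot']).as_matrix();return np.array(o['ee_pos']),R,np.degrees(np.arctan2(R[1,0],R[0,0])),o
def goto(x,y,z):
    "tool-axis shift in cm to TCP target"
    p,R,yw,o=pose();print('t %.2f'%o['clock'],'p',p.round(1),'yaw %.1f'%yw,'z',R[:,2].round(3),'-> cm',(R.T@(np.array([x,y,z])-p)/10).round(2))
E
python3 - <<'E'
from h import *
f=grab_frame('wrist');save(f,'w1.png');import pickle;pickle.dump(f,open('w1.pkl','wb'))
goto(565,-395,230);print(np.round(f['world_from_camera'],2),f['camera_matrix'])
print(manip.get_obs()['joints'])
E
```

```text
t 4.05 p [ 559.  -401.6  229.3] yaw -147.0 z [-0.002 -0.001 -1.   ] -> cm [-0.86  0.23 -0.07]
[[-5.5000e-01  8.1000e-01  2.2000e-01  5.0308e+02]
 [ 8.4000e-01  5.3000e-01  1.4000e-01 -4.3257e+02]
 [ 0.0000e+00  2.6000e-01 -9.7000e-01  3.7282e+02]
 [ 0.0000e+00  0.0000e+00  0.0000e+00  1.0000e+00]] [[304.99678009   0.         252.43151345]
 [  0.         304.99678009 185.453133  ]
 [  0.           0.           1.        ]]
[-0.33953766  0.3821753   0.0418627   0.0019774  -1.2322672  -0.65595646]
```

View pics/w1.png

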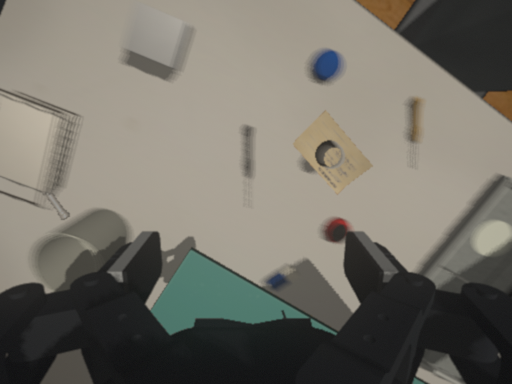

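The wrist view shows the black driver nearly vertical, with its handle at (247,140) and blade down to (248,207). The picture is slightly blurred, so I'll take a fresh frame and measure.

```bash
python3 - <<'E'
from h import *
f=grab_frame('wrist')
B=(225,110,270,220)
show(f,'handle',B,lambda r,g,b:(r+g+b<200),5)
show(f,'whole',B,lambda r,g,b:(r+g+b<330),4)
goto(565,-395,230)
show(f,'red',(310,205,360,250),lambda r,g,b:(r>90)&(g<60)|(r+g+b<150),11)
P=pts(f,[[247,145],[340,230],[247,220]]);print(P.round(1))
f=grab_frame('top');show(f,'blk-top',(350,150,385,190),lambda r,g,b:(r+g+b<400),4)
E
```

```text
handle 223 uv [256.4 154.3] cen [ 550.8 -401.5] mid [ 552.4 -400.4] ang 32.9 ext [59.9  6. ]
whole 354 uv [256.1 154.4] cen [ 551.2 -401.5] mid [ 552.9 -400.8] ang 32.9 ext [62.6  9.6]
t 4.10 p [ 558.2 -398.8  228.9] yaw -147.1 z [-0.003  0.    -1.   ] -> cm [-0.78 -0.05 -0.11]
red 461 uv [347.2 235.9] cen [ 574.6 -247. ] mid [ 576.  -245.3] ang 64.1 ext [44.3 29.1]
[[ 5.480e+02 -4.169e+02 -3.000e-01]
 [ 5.727e+02 -2.607e+02  1.300e+01]
 [ 6.301e+02 -3.640e+02 -4.000e-01]]
blk-top 917 uv [361.1 168.5] cen [ 575.  -379.7] mid [ 572.4 -383.8] ang 170.0 ext [131.2  90.2]
```

servo_tool --delta_pos '[[0.1,0.03,3.1],[0.1,0.03,3.1],[0.1,0.03,3.1],[0.1,0.03,3.1],[0.1,0.03,3.1],[0.07,0.02,3.1],[0,0,0],[0,0,0]]' --rot '[[0,0,0],[0,0,0],[0,0,0],[0,0,0],[0,0,0],[0,0,0],[0,0,0],[0,0,0]]' --gripper 0.5

```text
clock: 4.95
ee_pos: [552.6, -395.8, 45.7]
tool_rot: [-0.285, 0.958, 0.0, -0.0]
wrist_force: [0.2, -0.5, 1.4]
finger_gap: 42.5
grasp_force: 0.0
```

```bash
python3 - <<'E'
from h import *
goto(552.5,-400.5,2.5)
f=grab_frame('wrist');save(f,'w2.png')
goto(552.5,-400.5,2.5)
f=grab_frame('wrist')
goto(552.5,-400.5,2.5)
E
```

```text
t 4.95 p [ 552.6 -395.8   45.7] yaw -146.8 z [-0.001 -0.    -1.   ] -> cm [ 0.27 -0.39  4.32]
t 5.00 p [ 553.5 -396.3   46.9] yaw -146.8 z [ 0.001 -0.001 -1.   ] -> cm [ 0.32 -0.29  4.45]
t 5.05 p [ 553.9 -396.5   47.5] yaw -146.8 z [ 0.003 -0.001 -1.   ] -> cm [ 0.35 -0.25  4.5 ]
```

View pics/w2.png

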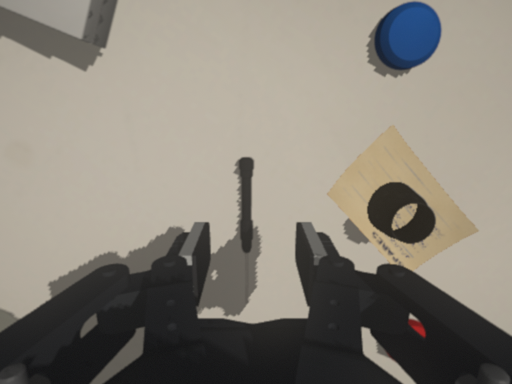

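The driver lies between the fingers, with its handle from (247,158) to (248,250) and the finger centre at about column 252.

```bash
python3 - <<'E'
from h import *
f=grab_frame('wrist')
B=blob(f,(225,140,275,236),lambda r,g,b:(r+g+b<110)); P=onplane(f,B,5);print(pca(P))
top=onplane(f,[[247,157]],5)[0];print('butt',top)
d=np.array([np.cos(np.radians(33)),np.sin(np.radians(33))]);t=top[:2]+32*d;print('grip',t)
goto(*t,2.5)
E
```

```text
Traceback (most recent call last):
  File "h.py", line 10, in onplane
    T=np.array(f['world_from_camera']);r=rays(f,uv)@T[:3,:3].T;o=T[:3,3]
                                         ~~~~^^^^^^
  File "h.py", line 6, in rays
    d=np.c_[(uv[:,0]-K[0,2])/K[0,0],(uv[:,1]-K[1,2])/K[1,1]];s=d.copy()
                                     ~~^^^^^
IndexError: index 1 is out of bounds for axis 1 with size 1
```

```bash
python3 - <<'E'
from h import *
f=grab_frame('wrist')
B=blob(f,(225,140,275,236),lambda r,g,b:(r+g+b<170)); P=onplane(f,B,5);print(pca(P),B.min(0),B.max(0))
top=onplane(f,[[247,157]],5)[0];print('butt',top)
d=np.array([np.cos(np.radians(33)),np.sin(np.radians(33))]);t=top[:2]+32*d;print('grip',t)
goto(*t,2.5)
E
```

```text
(array([ 556.04716481, -399.02173758]), array([ 548.64309836, -404.17176383]), np.float64(36.0241375246633), array([52.48748904,  7.23178957])) [243 156] [254 235]
butt [ 527.24611914 -418.32129494    5.        ]
grip [ 554.08357731 -400.89284582]
t 5.15 p [ 553.9 -396.6   47.6] yaw -146.9 z [ 0.003 -0.001 -1.   ] -> cm [ 0.23 -0.36  4.51]
```

servo_tool --delta_pos '[[0.2,-0.3,1.5],[0,0,1.5],[0,0,1.1],[0,0,0.4],[0,0,0],[0,0,0]]' --rot '[[0,0,0],[0,0,0],[0,0,0],[0,0,0],[0,0,0],[0,0,0]]'

```text
clock: 5.75
ee_pos: [552.6, -399.9, -0.0]
tool_rot: [-0.285, 0.959, 0.0, -0.0]
wrist_force: [-0.4, -0.7, 0.6]
finger_gap: 42.7
grasp_force: 0.0
```

servo_tool --delta_pos '[[0,0,0],[0,0,0],[0,0,0],[0,0,0],[0,0,0],[0,0,0],[0,0,0],[0,0,0]]' --rot '[[0,0,0],[0,0,0],[0,0,0],[0,0,0],[0,0,0],[0,0,0],[0,0,0],[0,0,0]]' --gripper 0 --force 40

```text
clock: 6.55
ee_pos: [552.8, -400.0, 0.6]
tool_rot: [-0.285, 0.959, -0.0, 0.0]
wrist_force: [-0.0, 0.2, 3.4]
finger_gap: 6.7
grasp_force: 40.3
```

servo_tool --delta_pos '[[0,0,-1],[0,0,-2.5],[0,0,-4],[0,0,-4],[0,0,-4],[0,0,-3],[0,0,0],[0,0,0],[0,0,0],[0,0,0],[0,0,0]]' --rot '[[0,0,0],[0,0,0],[0,0,0],[0,0,0],[0,0,0],[0,0,0],[0,0,7.8],[0,0,7.8],[0,0,7.8],[0,0,7.8],[0,0,0]]'

```text
clock: 7.65
ee_pos: [552.3, -399.7, 185.6]
tool_rot: [-0.016, 1.0, 0.0, -0.0]
wrist_force: [-0.0, -0.8, 0.5]
finger_gap: 6.6
grasp_force: 39.9
```

servo_tool --delta_pos '[[0.87,4.03,0],[0.87,4.03,0],[0.87,4.03,0],[0.87,4.03,0],[0.87,4.03,0],[0.87,4.03,0],[0.87,4.03,0],[0.87,4.03,0],[0.87,4.03,0],[0.87,4.03,0],[0,0,0],[0,0,0]]' --rot '[[0,0,0],[0,0,0],[0,0,0],[0,0,0],[0,0,0],[0,0,0],[0,0,0],[0,0,0],[0,0,0],[0,0,0],[0,0,0],[0,0,0]]'

```text
clock: 8.85
ee_pos: [452.0, 0.9, 185.8]
tool_rot: [-0.02, 1.0, 0.0, 0.0]
wrist_force: [0.3, 0.3, 0.4]
finger_gap: 6.7
grasp_force: 39.9
```

```bash
python3 - <<'E'
from h import *
import pickle
grab_frame('top')
f=grab_frame('wrist');save(f,'w3.png');pickle.dump(f,open('w3.pkl','wb'))
goto(452,0,150)
E
```

```text
t 8.95 p [ 4.522e+02 -4.000e-01  1.854e+02] yaw -178.0 z [ 0. -0. -1.] -> cm [0.02 0.04 3.54]
```

View pics/w3.png

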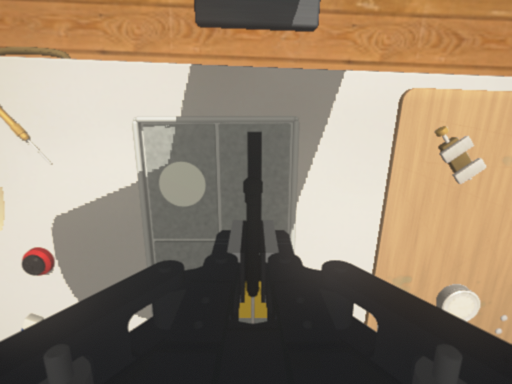

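The caddy lies below, with the white disc at (182,184), the bar's near end at (254,132), and the held driver in line with it. The holder is at (460,152) and the tin at (460,303), both on the board.

```bash
python3 - <<'E'
from h import *
import pickle
f=pickle.load(open('w3.pkl','rb'))
show(f,'white',(155,155,210,212),lambda r,g,b:(r+g+b>300),10)
B=blob(f,(235,126,275,170),lambda r,g,b:(r+g+b<75));
for v in (136,150,165):
    q=B[B[:,1]==v];print(v,onplane(f,[[q[:,0].min()-.5,v],[q[:,0].max()+.5,v]],10).round(1).tolist())
q=B[B[:,1]==B[:,1].min()];print('bar end',q.mean(0),onplane(f,[q.mean(0)-[0,.5]],10))
# bar inside colours
print(f['image'][120:215:6,254].sum(1), f['range_z'][120:215:6,254].round(0))
B=blob(f,(420,120,500,200),lambda r,g,b:(r>170)&(b>150));show(f,'jaw',(420,120,500,200),lambda r,g,b:(r>170)&(b>150),26)
show(f,'tin',(430,270,500,340),lambda r,g,b:(r>140)&(b>120)&(r-b<25),26)
show(f,'red',(15,240,60,285),lambda r,g,b:(r>90)&(g<60)|(r+g+b<150),11)
show(f,'yel',(235,280,270,325),lambda r,g,b:(r-b>50),10)
E
```

```text
white 3042 uv [181.5 182.6] cen [471.9 -75.8] mid [473.4 -74.9] ang -21.9 ext [82.2 75.1]Traceback (most recent call last):
  File "<stdin>", line 7, in <module>
TypeError: 'NoneType' object is not subscriptable
```

```bash
python3 - <<'E'
from h import *
import pickle
f=pickle.load(open('w3.pkl','rb'))
s=f['image'].astype(int).sum(2)
print('row140',s[140,236:276].tolist());print('row184',s[184,150:215:3].tolist());print('col254',s[118:220:4,254].tolist());print(f['range_z'][118:220:4,254].round(0).tolist())
show(f,'jaw',(420,120,500,200),lambda r,g,b:(r>170)&(b>150),26)
show(f,'tin',(430,270,500,340),lambda r,g,b:(r>140)&(b>120)&(r-b<25),26)
show(f,'red',(15,240,60,285),lambda r,g,b:(r>90)&(g<60)|(r+g+b<150),11)
E
```

```text
row140 [310, 310, 315, 316, 319, 316, 316, 310, 306, 301, 283, 214, 145, 127, 125, 126, 125, 131, 128, 128, 128, 132, 125, 124, 138, 200, 288, 307, 303, 299, 299, 302, 301, 305, 309, 310, 312, 312, 315, 315]
row184 [321, 329, 318, 412, 453, 450, 450, 449, 450, 451, 449, 450, 450, 450, 451, 449, 448, 447, 433, 295, 302, 304]
col254 [393, 352, 299, 311, 128, 128, 128, 127, 127, 124, 124, 127, 124, 122, 123, 120, 126, 126, 127, 123, 129, 127, 128, 129, 124, 123]
[303.0, 319.0, 313.0, 315.0, 315.0, 316.0, 317.0, 318.0, 320.0, 320.0, 322.0, 322.0, 324.0, 325.0, 326.0, 143.0, 140.0, 139.0, 139.0, 140.0, 142.0, 143.0, 143.0, 144.0, 144.0, 145.0]
jaw 373 uv [458.1 148.5] cen [422.  202.5] mid [422.3 202.2] ang -51.1 ext [29.9 13.1]
tin 497 uv [461.9 299.2] cen [592.5 243.6] mid [595.9 242.3] ang 46.7 ext [52.7 34.3]
red 9 uv [ 51.7 263.3] cen [ 573.6 -227.6] mid [ 573.2 -227.4] ang -15.6 ext [8.1 1.3]
```

```bash
python3 - <<'E'
from h import *
import pickle
f=pickle.load(open('w3.pkl','rb'))
show(f,'white',(155,155,210,212),lambda r,g,b:(r+g+b>390),10)
s=f['image'].astype(int).sum(2)
for v in (140,155,170):
    r=s[v,236:276];k=236+np.nonzero(r<215)[0];print(v,onplane(f,[[k.min()-.5,v],[k.max()+.5,v]],10).round(1).tolist())
print('bar end',onplane(f,[[254,131.5]],10))
# held driver butt: nearest depth
v=[r for r in range(160,200) if f['range_z'][r,254]<200][0];print('butt row',v,pts(f,[[254,v+1]]))
d=f['range_z'];
for r in (185,195,205):
    k=[c for c in range(235,275) if 0<d[r,c]<170 ];print(r,k[0],k[-1],pts(f,[[k[0],r],[k[-1],r]]).round(1).tolist())
E
```

```text
white 1613 uv [181.7 183.6] cen [472.8 -75.7] mid [473.4 -75.8] ang 26.3 ext [49.4 49.2]
140 [[423.4, -7.5, 10.0], [422.8, 8.1, 10.0]]
155 [[439.0, -5.9, 10.0], [438.4, 8.8, 10.0]]
170 [[455.1, -5.4, 10.0], [454.5, 9.5, 10.0]]
bar end [[ 4.14357281e+02 -4.25642606e-02  1.00000000e+01]]
butt row 177 [[420.05621594  -0.61416531 188.48454179]]
185 243 262 [[423.4, -5.7, 189.6], [422.9, 3.2, 190.0]]
195 245 261 [[427.7, -4.5, 191.2], [428.0, 3.0, 189.2]]
205 246 259 [[433.2, -3.9, 189.5], [432.8, 2.3, 190.0]]
```

servo_tool --delta_pos '[[0.06,0.2,3],[0,0,4],[0,0,4],[0,0,3],[0,0,1.9],[0,0,0],[0,0,0]]' --rot '[[0,0,0],[0,0,0.3],[0,0,0],[0,0,0],[0,0,0],[0,0,0],[0,0,0]]'

```text
clock: 9.65
ee_pos: [451.8, 1.0, 26.4]
tool_rot: [-0.014, 1.0, -0.0, -0.0]
wrist_force: [1.1, 1.1, 1.0]
finger_gap: 6.7
grasp_force: 39.9
```

```bash
python3 - <<'E'
from h import *
goto(451.5,1.5,11)
E
```

```text
t 9.65 p [451.8   1.   26.4] yaw -178.4 z [-0.001 -0.001 -1.   ] -> cm [0.02 0.05 1.54]
```

servo_tool --delta_pos '[[0,0.05,0.5],[0,0,0.6],[0,0,0.4],[0,0,0]]' --rot '[[0,0,-0.6],[0,0,0],[0,0,0],[0,0,0]]'

```text
clock: 10.05
ee_pos: [451.3, 2.4, 11.1]
tool_rot: [-0.019, 1.0, -0.0, -0.0]
wrist_force: [0.6, 1.1, -0.1]
finger_gap: 6.5
grasp_force: 39.9
```

servo_tool --delta_pos '[[0,0,0],[0,0,0],[0,0,0],[0,0,0]]' --rot '[[0,0,0],[0,0,0],[0,0,0],[0,0,0]]' --gripper 0.25

```text
clock: 10.45
ee_pos: [451.6, 2.5, 11.4]
tool_rot: [-0.019, 1.0, 0.0, 0.0]
wrist_force: [0.0, 0.6, -0.3]
finger_gap: 21.4
grasp_force: 0.0
```

servo_tool --delta_pos '[[0,0,-1],[0,0,-3],[0,0,-4],[0,0,-4],[0,0,-4],[0,0,-1],[0,0,0],[0,0,0],[0,0,0]]' --rot '[[0,0,0],[0,0,0],[0,0,0],[0,0,0],[0,0,0],[0,0,0],[0,0,0],[0,0,0],[0,0,0]]'

```text
clock: 11.35
ee_pos: [450.6, 2.2, 180.1]
tool_rot: [-0.019, 1.0, -0.0, -0.001]
wrist_force: [0.6, -0.7, 0.6]
finger_gap: 20.9
grasp_force: 0.0
```

```bash
python3 - <<'E'
from h import *
f=grab_frame('wrist');save(f,'w4.png')
f=grab_frame('side');cv2.imwrite('pics/s1.png',cv2.resize(f['image'][150:230,180:340,::-1],None,fx=4,fy=4))
goto(576,-246,180)
E
```

```text
t 11.45 p [450.8   2.2 180.1] yaw -177.8 z [-0.002 -0.001 -1.   ] -> cm [-11.55 -25.28   0.  ]
```

View pics/w4.png

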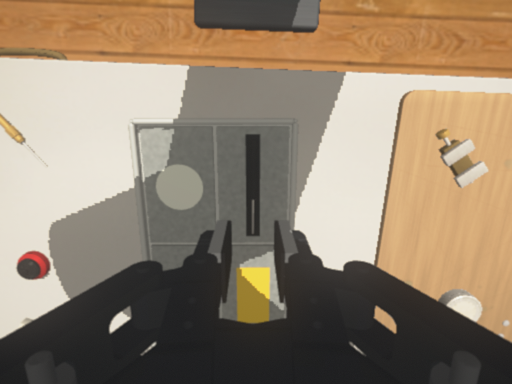

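View pics/s1.png

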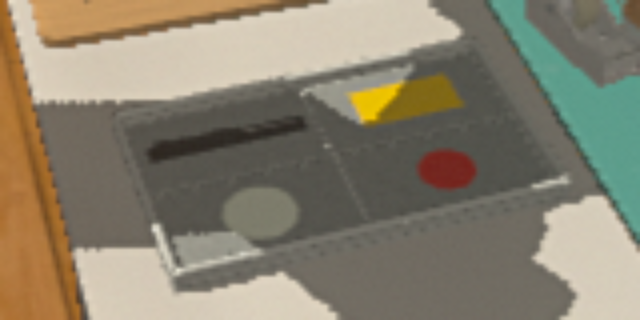

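The blade shows at (253,200–231), centred in the bar that spans columns 246–260, so the driver is well placed. Next is the red pot.

servo_tool --delta_pos '[[-1.65,-3.61,0],[-1.65,-3.61,0],[-1.65,-3.61,0],[-1.65,-3.61,0],[-1.65,-3.61,0],[-1.65,-3.61,0],[-1.65,-3.61,0]]' --rot '[[0,0,0],[0,0,0],[0,0,0],[0,0,0],[0,0,0],[0,0,0],[0,0,0]]' --gripper 0.65

```text
clock: 12.15
ee_pos: [576.9, -247.2, 179.8]
tool_rot: [-0.019, 1.0, 0.0, -0.001]
wrist_force: [0.3, 1.2, 0.3]
finger_gap: 55.7
grasp_force: 0.0
```

servo_tool --delta_pos '[[0,0,0.5],[0,0,0.5],[0,0,0.5],[0,0,0.5],[0,0,0.5],[0,0,0.5],[0,0,0.5],[0,0,0.5],[0,0,0.5],[0,0,0.5],[0,0,0.5],[0,0,0]]' --rot '[[0,0,-8.2],[0,0,-8.2],[0,0,-8.2],[0,0,-8.2],[0,0,-8.2],[0,0,-8.2],[0,0,-8.2],[0,0,-8.2],[0,0,-8.2],[0,0,-8.2],[0,0,-8.2],[0,0,0]]'

```text
clock: 13.35
ee_pos: [575.7, -245.4, 124.3]
tool_rot: [0.723, -0.691, -0.001, 0.001]
wrist_force: [-0.0, 0.3, -0.8]
finger_gap: 55.4
grasp_force: 0.0
```

```bash
python3 - <<'E'
from h import *
grab_frame('top')
f=grab_frame('wrist');save(f,'w5.png')
im=f['image'].astype(int)
B=blob(f,(0,0,512,384),lambda r,g,b:(r>80)&(g<50)&(b<50))
h=cv2.convexHull(B.astype(np.int32));(c,rad)=cv2.minEnclosingCircle(h);print(len(B),c,rad)
P=onplane(f,B,11);print(pca(P))
goto(576,-246,7)
E
```

```text
Traceback (most recent call last):
AttributeError: 'NoneType' object has no attribute 'astype'
```

View pics/w5.png

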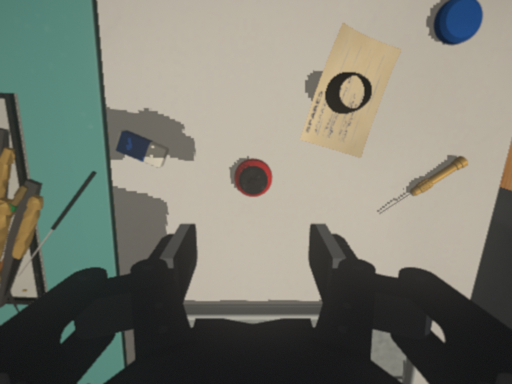

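The red pot is at (253,178), in the gripper's shadow, so I'll use a looser mask.

```bash
cat >> h.py <<'E'
def disc(f,box,cond,z):
    B=blob(f,box,cond);h=cv2.convexHull(B.astype(np.int32))
    P=onplane(f,h[:,0,:],z)[:,:2].astype(np.float32);(c,r)=cv2.minEnclosingCircle(P);e=cv2.fitEllipse(P);print(len(B),B.min(0),B.max(0),'circle',np.round(c,1),'d %.1f'%(2*r),'ell',np.round(e[0],1),np.round(e[1],1));return np.array(c)
E
python3 - <<'E'
from h import *
f=grab_frame('wrist')
c=disc(f,(220,145,290,210),lambda r,g,b:((r-g>30)&(r-b>25))|(r+g+b<200),11)
goto(*c,5)
E
```

```text
1114 [235 159] [272 196] circle [ 574.9 -249.3] d 33.5 ell [ 574.9 -249.3] [32.6 33.3]
t 13.50 p [ 576.6 -245.6  125.8] yaw -87.8 z [-0.001 -0.    -1.   ] -> cm [ 0.37  0.17 12.08]
```

servo_tool --delta_pos '[[0.37,0.17,2],[0,0,3.5],[0,0,3.5],[0,0,2.5],[0,0,0.95],[0,0,0],[0,0,0]]' --rot '[[0,0,0],[0,0,0],[0,0,0],[0,0,0],[0,0,0],[0,0,0],[0,0,0]]'

```text
clock: 14.2
ee_pos: [576.1, -249.6, 3.0]
tool_rot: [0.722, -0.692, 0.001, -0.0]
wrist_force: [0.2, 0.1, 0.9]
finger_gap: 55.5
grasp_force: 0.0
```

servo_tool --delta_pos '[[0,0,0],[0,0,0],[0,0,0],[0,0,0],[0,0,0],[0,0,0]]' --rot '[[0,0,0],[0,0,0],[0,0,0],[0,0,0],[0,0,0],[0,0,0]]' --gripper 0 --force 40

```text
clock: 14.8
ee_pos: [576.2, -249.5, 3.7]
tool_rot: [0.722, -0.692, 0.001, -0.001]
wrist_force: [-0.3, 0.9, 5.3]
finger_gap: 29.3
grasp_force: 38.8
```

servo_tool --delta_pos '[[0,0,-1],[0,0,-2.5],[0,0,-3.5],[0,0,-3.5],[0,0,-3],[0,0,-2],[0,0,0],[0,0,0],[0,0,0]]' --rot '[[0,0,0],[0,0,0],[0,0,0],[0,0,0],[0,0,0],[0,0,0],[0,0,0],[0,0,0],[0,0,0]]'

```text
clock: 15.7
ee_pos: [574.5, -249.2, 156.4]
tool_rot: [0.722, -0.692, -0.0, 0.0]
wrist_force: [0.8, -0.2, -0.7]
finger_gap: 29.5
grasp_force: 38.9
```

```bash
python3 - <<'E'
from h import *
f=grab_frame('wrist');a=f['image'][190:384,150:350,::-1]
g=grab_frame('side');b=g['image'][120:320,220:400,::-1]
cv2.imwrite('pics/c1.png',np.hstack([cv2.resize(a,(400,388)),cv2.resize(b,(349,388))]))
goto(607,-72,80);print(manip.get_obs()['finger_gap'],manip.get_obs()['grasp_force'])
E
```

```text
t 15.80 p [ 574.5 -249.2  155.9] yaw -87.6 z [-0.002  0.    -1.   ] -> cm [-17.57  -4.     7.59]
29.282651853427247 38.89086900167541
```

View pics/c1.png

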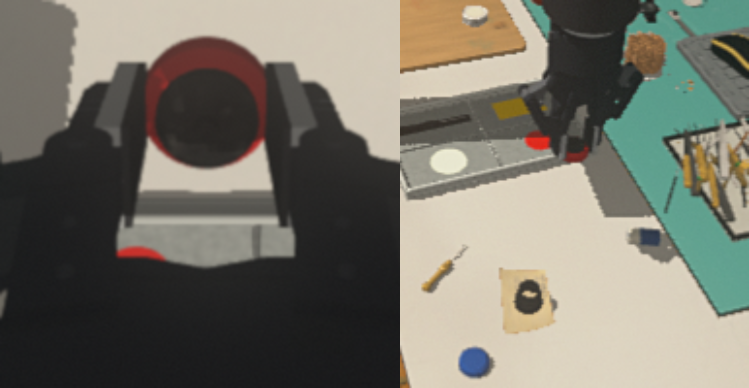

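The pot is held level between the pads. I'll carry it over the red disc and measure there.

servo_tool --delta_pos '[[-3.54,-0.77,0],[-3.54,-0.77,0],[-3.54,-0.77,0],[-3.54,-0.77,0],[-3.54,-0.77,0],[0,0,0],[0,0,0],[0,0,0]]' --rot '[[0,0,0],[0,0,0],[0,0,0],[0,0,0],[0,0,0],[0,0,0],[0,0,0],[0,0,0]]'

```text
clock: 16.6
ee_pos: [605.8, -71.4, 156.2]
tool_rot: [0.722, -0.692, -0.0, 0.0]
wrist_force: [-0.5, 0.8, -0.6]
finger_gap: 29.3
grasp_force: 38.9
```

```bash
python3 - <<'E'
from h import *
import pickle
f=grab_frame('wrist');save(f,'w6.png');pickle.dump(f,open('w6.pkl','wb'))
f2=grab_frame('top');a=f['image'];b=cv2.resize(f2['image'][130:240,110:290],(512,313))
cv2.imwrite('pics/c2.png',np.vstack([a[:,:,::-1][:280],b[:,:,::-1]]))
goto(605.7,-70.8,12)
E
```

```text
t 16.70 p [605.8 -71.8 156.5] yaw -87.7 z [-0.001 -0.    -1.   ] -> cm [-0.11 -0.   14.45]
```

View pics/c2.png

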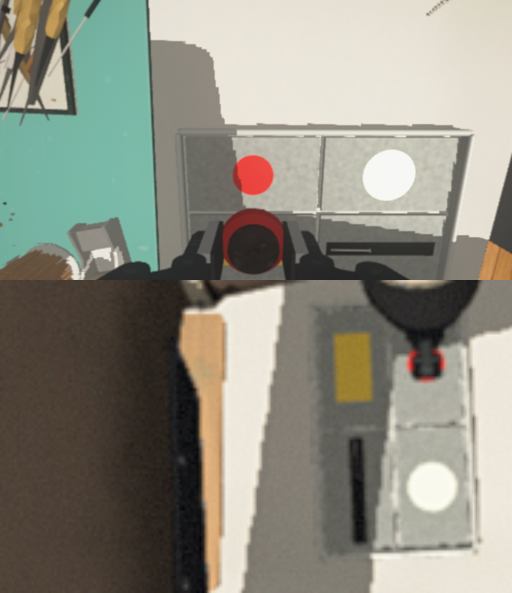

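The red disc at (253,175), the white disc at (389,175) and the bar from (327,248) to (434,248) are all visible. The pot is held at (253,240).

```bash
python3 - <<'E'
from h import *
import pickle
f=pickle.load(open('w6.pkl','rb'))
r=lambda r,g,b:((r-g>60)&(r-b>60))
disc(f,(225,150,285,198),r,10)
disc(f,(350,140,430,205),lambda r,g,b:(r+g+b>630),10)
show(f,'bar',(320,236,440,262),lambda r,g,b:(r+g+b<210),10)
B=blob(f,(215,205,290,275),lambda r,g,b:(r-g>35)|(r+g+b<60))
print(B.min(0),B.max(0)); v=[r_ for r_ in range(200,240) if f['range_z'][r_,253]<200][0];print(v,pts(f,[[253,v+1],[253,v+4],[253,250]]).round(1))
# rim arc: upper hull of red part
im=f['image'].astype(int);Rm=(im[...,0]-im[...,1]>35);E=[]
for c in range(230,278,3):
    k=[q for q in range(200,245) if Rm[q,c]]
    if k:E.append([c,k[0]-.5])
P=onplane(f,E,165)[:,:2]
A=np.c_[2*P,np.ones(len(P))];s=np.linalg.lstsq(A,(P**2).sum(1),rcond=None)[0];print('pot c',s[:2],'r',np.sqrt(s[2]+s[:2]@s[:2]))
E
```

```text
1308 [233 155] [273 194] circle [605.  -70.3] d 40.3 ell [604.9 -70.4] [39.5 40.2]
2150 [362 149] [415 200] circle [473.2 -75.7] d 51.5 ell [473.3 -75.7] [51.1 51.3]
bar 1339 uv [378.3 248.7] cen [471.6   2.4] mid [473.1   4.6] ang -176.2 ext [117.4  21.8]
[223 209] [282 269]
208 [[605.8 -86.3 154. ]
 [605.8 -86.4 158.5]
 [605.3 -72.8 171.7]]
pot c [605.50815213 -75.67090787] r 14.958201671354434
```

servo_tool --delta_pos '[[0,0.06,3],[0,0,4],[0,0,3.5],[0,0,2],[0,0,1],[0,0,0.5],[0,0,0],[0,0,0]]' --rot '[[0,0,0],[0,0,0],[0,0,0],[0,0,0],[0,0,0],[0,0,0],[0,0,0],[0,0,0]]'

```text
clock: 17.5
ee_pos: [606.4, -71.0, 18.0]
tool_rot: [0.722, -0.692, 0.001, -0.001]
wrist_force: [0.0, 0.0, 0.5]
finger_gap: 29.5
grasp_force: 38.9
```

servo_tool --delta_pos '[[0,0,0.1],[0,0,0.1],[0,0,0]]' --rot '[[0,0,0],[0,0,0],[0,0,0]]'

```text
clock: 17.8
ee_pos: [605.7, -70.8, 15.2]
tool_rot: [0.722, -0.692, 0.0, -0.0]
wrist_force: [-1.0, -0.5, -0.3]
finger_gap: 28.9
grasp_force: 38.9
```

servo_tool --delta_pos '[[0.05,0.05,0.1],[0,0,0.1],[0,0,0],[0,0,0]]' --rot '[[0,0,0],[0,0,0],[0,0,0],[0,0,0]]'

```text
clock: 18.2
ee_pos: [605.2, -71.4, 13.7]
tool_rot: [0.722, -0.692, 0.0, -0.0]
wrist_force: [-2.4, 1.0, 7.4]
finger_gap: 29.2
grasp_force: 40.2
```

servo_tool --delta_pos '[[0,0,0.05],[0,0,0.05],[0,0,0]]' --rot '[[0,0,0],[0,0,0],[0,0,0]]'

```text
clock: 18.5
ee_pos: [605.2, -71.4, 13.6]
tool_rot: [0.722, -0.692, 0.0, -0.0]
wrist_force: [-6.0, 1.1, 15.8]
finger_gap: 29.2
grasp_force: 41.7
```

servo_tool --delta_pos '[[0,0,0],[0,0,0],[0,0,0],[0,0,0],[0,0,-1],[0,0,-3],[0,0,-4],[0,0,-4],[0,0,-3],[0,0,0],[0,0,0],[0,0,0]]' --rot '[[0,0,0],[0,0,0],[0,0,0],[0,0,0],[0,0,0],[0,0,0],[0,0,0],[0,0,0],[0,0,0],[0,0,0],[0,0,0],[0,0,0]]' --gripper 0.6

```text
clock: 19.7
ee_pos: [604.4, -71.5, 161.2]
tool_rot: [0.722, -0.692, -0.0, 0.0]
wrist_force: [-0.1, -0.6, -0.0]
finger_gap: 51.5
grasp_force: 0.0
```

```bash
python3 - <<'E'
from h import *
import pickle
f=grab_frame('wrist');save(f,'w7.png');pickle.dump(f,open('w7.pkl','wb'))
goto(594,243,150)
E
```

```text
t 19.75 p [604.3 -71.5 160.8] yaw -87.6 z [-0.002 -0.    -1.   ] -> cm [-31.46  -0.29   1.07]
```

View pics/w7.png

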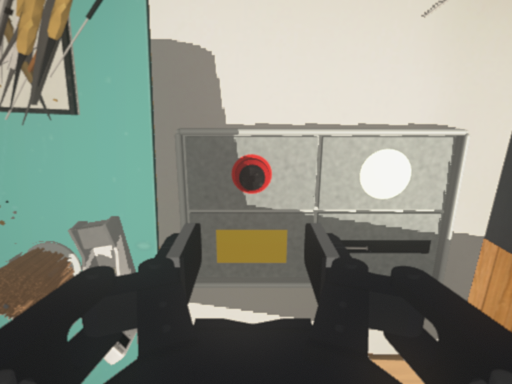

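The pot stands upright on its disc at (252,174). The yellow mark is in view at (251,246), so I'll measure both and go on to the tin.

```bash
python3 - <<'E'
from h import *
import pickle
f=pickle.load(open('w7.pkl','rb'))
disc(f,(225,145,285,205),lambda r,g,b:((r-g>60)&(r-b>60)),15)
disc(f,(340,140,430,205),lambda r,g,b:(r+g+b>630),10)
show(f,'yel',(205,222,300,270),lambda r,g,b:(r-b>60),10)
im=f['image'].astype(int);d=f['range_z']
# pot body lid plane circle: saturated vs disc indistinguishable; use height
vs,us=np.mgrid[145:205,225:285];P=pts(f,np.c_[us.ravel(),vs.ravel()]);t=P[(P[:,2]>17)];print(len(t),t.mean(0),t.min(0),t.max(0))
vs,us=np.mgrid[230:262,330:445];P=pts(f,np.c_[us.ravel(),vs.ravel()]);t=P[(P[:,2]>14.5)&(abs(P[:,1]-2.5)<12)];print(len(t),t.mean(0),t.min(0),t.max(0), pca(t) if len(t)>5 else '')
E
```

```text
699 [232 154] [271 193] circle [605.1 -71.4] d 39.5 ell [604.8 -71.5] [38.7 39.3]
2045 [360 149] [411 198] circle [473.1 -75.6] d 51.2 ell [473.2 -75.7] [50.7 50.8]
yel 2312 uv [251.2 245.9] cen [601.8   7.4] mid [601.8   7.6] ang -177.7 ext [73.7 37. ]
895 [604.56539691 -72.4508763   27.31660458] [ 588.64586029 -137.4274169    17.04170364] [620.67043366 -53.93237015 303.21624854]
438 [443.58198968   1.41036706  16.50865668] [401.37161401  -8.21585121  14.51512729] [500.49231155  13.26718758  19.65732222] (array([443.58198968,   1.41036706]), array([450.89386769,   2.11997088]), np.float64(-0.49566239987022126), array([99.17760475, 21.46323226]))
```

servo_tool --delta_pos '[[-3.93,-0.04,0],[-3.93,-0.04,0],[-3.93,-0.04,0],[-3.93,-0.04,0],[-3.93,-0.04,0],[-3.93,-0.04,0],[-3.93,-0.04,0],[-3.93,0,0],[0,0,0],[0,0,0],[0,0,0]]' --rot '[[0,0,0],[0,0,0],[0,0,0],[0,0,0],[0,0,0],[0,0,0],[0,0,0],[0,0,0],[0,0,0],[0,0,0],[0,0,0]]' --gripper 0.85

```text
clock: 20.85
ee_pos: [594.2, 242.1, 160.8]
tool_rot: [0.722, -0.692, -0.0, 0.001]
wrist_force: [-0.5, -0.6, 0.9]
finger_gap: 72.9
grasp_force: 0.0
```

```bash
python3 - <<'E'
from h import *
import pickle
f=grab_frame('wrist');save(f,'w8.png');pickle.dump(f,open('w8.pkl','wb'))
goto(594,243,12)
E
```

```text
t 20.90 p [594.4 241.8 161.2] yaw -87.6 z [-0.001 -0.001 -1.   ] -> cm [-0.13  0.02 14.92]
```

View pics/w8.png

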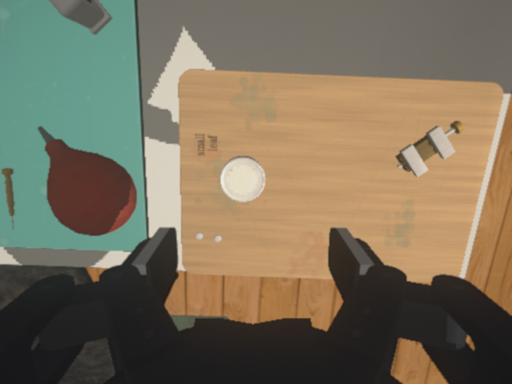

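The tin is at (242,180), the holder at about (430,148), and two small beads are at (200,237) and (218,239).

```bash
python3 - <<'E'
from h import *
import pickle
f=pickle.load(open('w8.pkl','rb'))
c=disc(f,(212,150,275,208),lambda r,g,b:(r-b<40)&(r>120),26)
goto(*c,12)
vs,us=np.mgrid[150:210,212:275];P=pts(f,np.c_[us.ravel(),vs.ravel()]);t=P[(P[:,2]>20)];print(len(t),t.mean(0),t.min(0),t.max(0))
B=blob(f,(385,115,475,185),lambda r,g,b:(r-b<30)&(r>140));show(f,'jaw',(385,115,475,185),lambda r,g,b:(r-b<30)&(r>140),26)
print(pts(f,[[350,220]]))
E
```

```text
1632 [220 156] [264 201] circle [603.3 244.4] d 44.1 ell [603.4 244.4] [42.2 43.9]
t 20.90 p [594.4 241.8 161.2] yaw -87.6 z [-0.001 -0.001 -1.   ] -> cm [-0.23 -0.92 14.91]
1641 [603.23419487 243.97805244  27.99722467] [581.77365246 176.27886003  20.23062023] [624.22006406 266.78178541 302.97879059]
jaw 405 uv [441.6 141.3] cen [424.1 201.9] mid [420.7 199.9] ang 126.7 ext [28.9 20.2]
[[491.33838479 287.35102143   9.29751739]]
```

servo_tool --delta_pos '[[-0.23,-0.92,2],[0,0,4],[0,0,4],[0,0,3],[0,0,1.3],[0,0,0.5],[0,0,0],[0,0,0]]' --rot '[[0,0,0],[0,0,0],[0,0,0],[0,0,0],[0,0,0],[0,0,0],[0,0,0],[0,0,0]]'

```text
clock: 21.7
ee_pos: [604.7, 245.9, 15.5]
tool_rot: [0.722, -0.692, 0.0, -0.001]
wrist_force: [-0.6, -0.2, 1.3]
finger_gap: 72.4
grasp_force: 0.0
```

servo_tool --delta_pos '[[0,0,0],[0,0,0],[0,0,0],[0,0,0],[0,0,0],[0,0,0]]' --rot '[[0,0,0],[0,0,0],[0,0,0],[0,0,0],[0,0,0],[0,0,0]]' --gripper 0 --force 45

```text
clock: 22.3
ee_pos: [604.4, 246.0, 15.5]
tool_rot: [0.722, -0.692, 0.0, -0.001]
wrist_force: [-1.9, -0.6, 5.3]
finger_gap: 41.1
grasp_force: 44.7
```

servo_tool --delta_pos '[[0,0,-1],[0,0,-2.5],[0,0,-4],[0,0,-4],[0,0,-3],[0,0,0]]' --rot '[[0,0,0],[0,0,0],[0,0,0],[0,0,0],[0,0,0],[0,0,0]]'

```text
clock: 22.9
ee_pos: [606.2, 246.9, 165.4]
tool_rot: [0.722, -0.692, 0.001, -0.005]
wrist_force: [0.6, -0.2, -0.2]
finger_gap: 41.3
grasp_force: 45.5
```

servo_tool --delta_pos '[[3.93,1.81,0],[3.93,1.81,0],[3.93,1.81,0],[3.93,1.81,0],[3.93,1.81,0],[3.93,1.81,0],[3.93,1.81,0],[3.93,1.81,0],[0,0,0],[0,0,0],[0,0,0]]' --rot '[[0,0,0],[0,0,0],[0,0,0],[0,0,0],[0,0,0],[0,0,0],[0,0,0],[0,0,0],[0,0,0],[0,0,0],[0,0,0]]'

```text
clock: 24.0
ee_pos: [472.6, -74.4, 159.1]
tool_rot: [0.722, -0.692, 0.0, -0.0]
wrist_force: [0.0, -1.0, -0.8]
finger_gap: 41.1
grasp_force: 45.6
```

```bash
python3 - <<'E'
from h import *
import pickle
f=grab_frame('wrist');save(f,'w9.png');pickle.dump(f,open('w9.pkl','wb'))
goto(473.2,-74,15)
vs,us=np.mgrid[190:290,200:310];P=pts(f,np.c_[us.ravel(),vs.ravel()]);t=P[(P[:,2]>150)&(P[:,2]<182)]
print(len(t),t.min(0),t.max(0),np.percentile(t,[1,50,99],axis=0).round(1))
E
```

```text
t 24.05 p [472.7 -74.1 158.9] yaw -87.5 z [ 0.  0. -1.] -> cm [-1.000e-02 -4.000e-02  1.439e+01]
7030 [445.94191695 -96.63918016 153.44645224] [497.86995801 -52.98581984 181.98834303] [[449.2 -95.9 156. ]
 [472.2 -78.  168.6]
 [494.6 -55.4 180.5]]
```

View pics/w9.png

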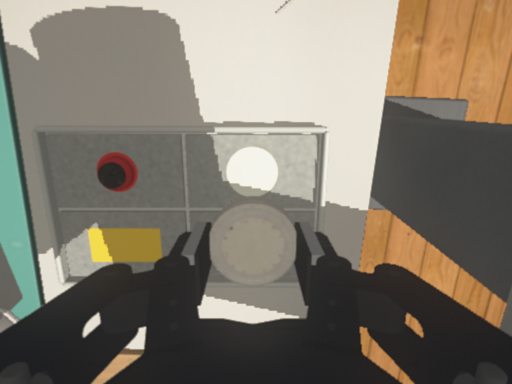

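servo_tool --delta_pos '[[0.04,-0.05,3],[0,0,4],[0,0,3.5],[0,0,2],[0,0,1],[0,0,0.4],[0,0,0],[0,0,0]]' --rot '[[0,0,0],[0,0,0],[0,0,0],[0,0,0],[0,0,0],[0,0,0],[0,0,0],[0,0,0]]'

```text
clock: 24.85
ee_pos: [473.7, -74.7, 20.7]
tool_rot: [0.722, -0.692, 0.001, -0.001]
wrist_force: [-0.1, 0.0, -0.0]
finger_gap: 40.9
grasp_force: 45.6
```

servo_tool --delta_pos '[[0,0,0.1],[0,0,0.05],[0,0,0],[0,0,0]]' --rot '[[0,0,0],[0,0,0],[0,0,0],[0,0,0]]'

```text
clock: 25.25
ee_pos: [472.9, -75.1, 18.6]
tool_rot: [0.722, -0.692, 0.0, -0.0]
wrist_force: [0.1, -0.2, -1.1]
finger_gap: 40.9
grasp_force: 45.6
```

servo_tool --delta_pos '[[-0.03,0,0.1],[0,0,0.1],[0,0,0.06],[0,0,0],[0,0,0]]' --rot '[[0,0,0],[0,0,0],[0,0,0],[0,0,0],[0,0,0]]'

```text
clock: 25.75
ee_pos: [472.7, -74.8, 15.6]
tool_rot: [0.722, -0.692, -0.0, 0.0]
wrist_force: [0.1, -0.0, -0.2]
finger_gap: 40.6
grasp_force: 45.6
```

servo_tool --delta_pos '[[0,0,0.05],[0,0,0],[0,0,0]]' --rot '[[0,0,0],[0,0,0],[0,0,0]]'

```text
clock: 26.05
ee_pos: [472.8, -74.8, 15.4]
tool_rot: [0.722, -0.692, 0.0, -0.0]
wrist_force: [-1.8, 0.3, 4.6]
finger_gap: 41.0
grasp_force: 46.2
```

servo_tool --delta_pos '[[0,0,0],[0,0,0],[0,0,0],[0,0,0],[0,0,-1],[0,0,-3],[0,0,-4],[0,0,-4],[0,0,-3],[0,0,0],[0,0,0]]' --rot '[[0,0,0],[0,0,0],[0,0,0],[0,0,0],[0,0,0],[0,0,0],[0,0,0],[0,0,0],[0,0,0],[0,0,0],[0,0,0]]' --gripper 0.65

```text
clock: 27.15
ee_pos: [473.0, -74.7, 166.4]
tool_rot: [0.722, -0.692, 0.001, -0.001]
wrist_force: [0.8, 0.4, -0.8]
finger_gap: 55.3
grasp_force: 0.0
```

```bash
python3 - <<'E'
from h import *
import pickle
f=grab_frame('wrist');save(f,'w10.png')
disc(f,(215,140,290,212),lambda r,g,b:(r+g+b>600),26)
vs,us=np.mgrid[130:210,200:310];P=pts(f,np.c_[us.ravel(),vs.ravel()]);t=P[(P[:,2]>22)&(P[:,2]<35)]
print(len(t),np.percentile(t,[1,50,99],axis=0).round(1))
E
```

```text
1439 [234 145] [278 191] circle [468.5 -81.1] d 46.7 ell [469.9 -80.5] [41.2 46.2]
1567 [[452.4 -95.8  23.3]
 [472.5 -75.9  25. ]
 [492.6 -55.5  26.6]]
```

servo_tool --delta_pos '[[0,0,0],[0,0,0],[0,0,0],[0,0,0],[0,0,0],[0,0,0],[0,0,0]]' --rot '[[0,0,7.9],[0,0,7.9],[0,0,7.9],[0,0,7.9],[0,0,7.9],[0,0,7.9],[0,0,7.9]]'

```text
clock: 27.9
ee_pos: [471.9, -75.0, 163.9]
tool_rot: [-0.315, 0.949, 0.0, -0.001]
wrist_force: [0.3, 0.4, -1.1]
finger_gap: 55.8
grasp_force: 0.0
```

servo_tool --delta_pos '[[-1.93,3.59,0],[-1.93,3.59,0],[-1.93,3.59,0],[-1.93,3.59,0],[-1.93,3.59,0],[-1.93,3.59,0],[-1.93,3.59,0],[0,0,0],[0,0,0],[0,0,0]]' --rot '[[0,0,0],[0,0,0],[0,0,0],[0,0,0],[0,0,0],[0,0,0],[0,0,0],[0,0,0],[0,0,0],[0,0,0]]'

```text
clock: 28.9
ee_pos: [428.4, 206.2, 164.3]
tool_rot: [-0.318, 0.948, -0.001, -0.001]
wrist_force: [-0.1, -0.6, 0.5]
finger_gap: 55.8
grasp_force: 0.0
```

```bash
python3 - <<'E'
from h import *
import pickle
f=grab_frame('wrist');pickle.dump(f,open('w11.pkl','wb'))
g=cv2.imread('pics/w10.png');cv2.imwrite('pics/c3.png',np.vstack([g[110:290],f['image'][:,:,::-1][60:330]]))
goto(430,207,12)
E
```

```text
t 28.95 p [428.6 206.1 164.6] yaw -142.9 z [-0.001 -0.001 -1.   ] -> cm [-1.900e-01 -1.000e-02  1.526e+01]
```

View pics/c3.png

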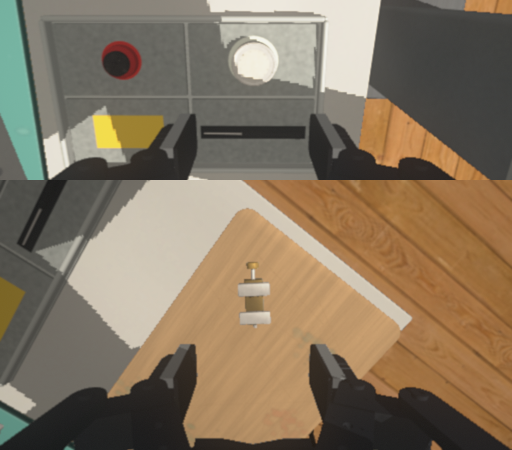

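The tin is centred on its disc. The holder is nearly in line with the tool, with its jaws at about (253,169) and (255,199) in the wrist frame.

```bash
python3 - <<'E'
from h import *
import pickle
f=pickle.load(open('w11.pkl','rb'))
j=lambda r,g,b:(r-b<40)&(r>110)
C=[]
for box in [(225,158,285,181),(225,186,285,212)]:
    B=blob(f,box,j);c,m,a,e=pca(onplane(f,B,26));print(len(B),B.mean(0),B.min(0),B.max(0),c,m,a,e);C.append(m)
d=C[1]-C[0];print('sep',np.linalg.norm(d),'axis',np.degrees(np.arctan2(d[1],d[0])))
u=d/np.linalg.norm(d);g=(C[0]+C[1])/2;print('grip',g,'origin',g-6*u)
goto(*g,14)
vs,us=np.mgrid[150:220,225:285];P=pts(f,np.c_[us.ravel(),vs.ravel()]);t=P[(P[:,2]>22.5)&(P[:,2]<32)];print(len(t),pca(t))
E
```

```text
425 [253.34588235 169.08705882] [238 162] [269 176] [422.60148304 202.6941832 ] [422.71254914 202.8798655 ] -50.12066069756452 [29.47736703 13.20090052]
410 [254.48292683 197.50487805] [239 191] [270 207] [444.16784661 220.43769189] [445.28556892 221.38570705] -51.370087486812956 [29.75751388 16.34014986]
sep 29.189165683486838 axis 39.34562857069875
grip [433.99905903 212.13278628] origin [429.35904567 208.32880467]
t 28.95 p [428.6 206.1 164.6] yaw -142.9 z [-0.001 -0.001 -1.   ] -> cm [-0.82  0.16 15.06]
791 (array([433.16373161, 211.49909672]), array([433.77925401, 211.90693209]), np.float64(39.56527846580733), array([40.27248174, 29.99447249]))
```

servo_tool --delta_pos '[[-0.73,0.15,2],[0,0,4],[0,0,4],[0,0,3],[0,0,1.5],[0,0,0.4],[0,0,0],[0,0,0]]' --rot '[[0,0,-2.3],[0,0,0],[0,0,0],[0,0,0],[0,0,0],[0,0,0],[0,0,0],[0,0,0]]'

```text
clock: 29.75
ee_pos: [434.4, 212.8, 17.1]
tool_rot: [-0.337, 0.942, 0.0, 0.001]
wrist_force: [0.1, -0.8, -0.0]
finger_gap: 55.7
grasp_force: 0.0
```

```bash
python3 - <<'E'
from h import *
goto(433.5,211.7,14);grab_frame('top');grab_frame('top');goto(433.5,211.7,14)
E
```

```text
t 29.75 p [434.4 212.8  17.1] yaw -140.6 z [ 0.001  0.001 -1.   ] -> cm [ 0.14 -0.02  0.31]
t 29.85 p [434.4 213.1  17.3] yaw -140.6 z [ 0.001  0.002 -1.   ] -> cm [ 0.16 -0.05  0.33]
```

servo_tool --delta_pos '[[0.15,-0.03,0.15],[0,0,0.15],[0,0,0],[0,0,0]]' --rot '[[0,0,0],[0,0,0],[0,0,0],[0,0,0]]'

```text
clock: 30.25
ee_pos: [432.8, 211.6, 13.3]
tool_rot: [-0.337, 0.941, 0.0, 0.0]
wrist_force: [0.4, 0.5, -0.5]
finger_gap: 55.6
grasp_force: 0.0
```

servo_tool --delta_pos '[[0,0,0],[0,0,0],[0,0,0],[0,0,0],[0,0,0],[0,0,0]]' --rot '[[0,0,0],[0,0,0],[0,0,0],[0,0,0],[0,0,0],[0,0,0]]' --gripper 0 --force 50

```text
clock: 30.85
ee_pos: [432.8, 211.6, 13.5]
tool_rot: [-0.337, 0.941, 0.0, 0.0]
wrist_force: [-1.6, -0.0, 4.6]
finger_gap: 26.9
grasp_force: 48.8
```

servo_tool --delta_pos '[[0,0,-1],[0,0,-2.5],[0,0,-4],[0,0,-4],[0,0,-3],[0,0,0],[0,0,0],[0,0,0],[0,0,0],[0,0,0],[0,0,0]]' --rot '[[0,0,0],[0,0,0],[0,0,0],[0,0,0],[0,0,0],[0,0,7.42],[0,0,7.42],[0,0,7.42],[0,0,7.42],[0,0,7.42],[0,0,0]]'

```text
clock: 31.95
ee_pos: [432.7, 211.4, 158.7]
tool_rot: [-0.019, 1.0, 0.0, 0.0]
wrist_force: [-0.2, 0.6, -1.6]
finger_gap: 26.9
grasp_force: 49.3
```

servo_tool --delta_pos '[[-2.78,-3.51,0],[-2.78,-3.51,0],[-2.78,-3.51,0],[-2.78,-3.51,0],[-2.78,-3.51,0],[-2.78,-3.51,0],[0,0,0],[0,0,0],[0,0,0]]' --rot '[[0,0,0],[0,0,0],[0,0,0],[0,0,0],[0,0,0],[0,0,0],[0,0,0],[0,0,0],[0,0,0]]'

```text
clock: 32.85
ee_pos: [607.4, 8.1, 158.2]
tool_rot: [-0.021, 1.0, 0.0, -0.0]
wrist_force: [-0.1, -0.5, -0.9]
finger_gap: 27.2
grasp_force: 49.4
```

```bash
python3 - <<'E'
from h import *
import pickle
f=grab_frame('wrist');save(f,'w12.png');pickle.dump(f,open('w12.pkl','wb'))
goto(607.8,7.8,15)
vs,us=np.mgrid[180:300,200:310];P=pts(f,np.c_[us.ravel(),vs.ravel()]);h=P[:,2]
for lo,hi in((150,162),(162,172),(172,180)):
    t=P[(h>lo)&(h<hi)];print(lo,len(t),np.percentile(t,[1,50,99],axis=0).round(1).tolist() if len(t)>9 else '')
E
```

```text
t 32.90 p [607.4   8.5 158.4] yaw -177.6 z [-0.  0. -1.] -> cm [-0.04 -0.07 14.34]
150 317 [[576.7, -5.5, 155.4], [585.9, 7.0, 160.6], [634.9, 21.7, 161.9]]
162 4885 [[586.0, -12.3, 162.5], [604.9, 7.8, 169.4], [627.6, 29.8, 171.4]]
172 495 [[595.1, -15.8, 172.1], [598.9, 21.0, 176.0], [617.0, 32.7, 179.8]]
```

View pics/w12.png

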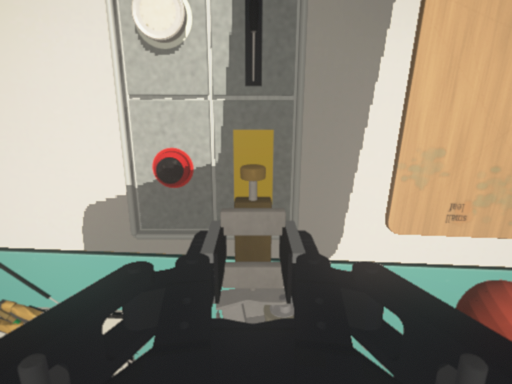

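servo_tool --delta_pos '[[0.02,-0.07,3],[0,0,4],[0,0,3.5],[0,0,2],[0,0,1],[0,0,0.5],[0,0,0.3],[0,0,0],[0,0,0],[0,0,0]]' --rot '[[0,0,0],[0,0,0],[0,0,0],[0,0,0],[0,0,0],[0,0,0],[0,0,0],[0,0,0],[0,0,0],[0,0,0]]'

```text
clock: 33.9
ee_pos: [608.4, 7.2, 16.1]
tool_rot: [-0.02, 1.0, 0.0, 0.001]
wrist_force: [0.6, 0.6, -0.4]
finger_gap: 26.8
grasp_force: 49.4
```

```bash
python3 - <<'E'
from h import *
grab_frame('top');goto(607.3,7.8,13.5);print(manip.get_obs()['wrist_force'])
E
```

```text
t 33.95 p [608.3   7.2  16. ] yaw -177.7 z [ 0.001  0.    -1.   ] -> cm [0.09 0.06 0.25]
[-0.13095076  0.55816311 -1.73998916]
```

servo_tool --delta_pos '[[0.06,0.04,0.1],[0,0,0.1],[0,0,0],[0,0,0]]' --rot '[[0,0,0],[0,0,0],[0,0,0],[0,0,0]]'

```text
clock: 34.35
ee_pos: [607.3, 7.5, 13.6]
tool_rot: [-0.02, 1.0, 0.0, 0.0]
wrist_force: [-1.7, 0.8, 4.5]
finger_gap: 27.0
grasp_force: 49.7
```

servo_tool --delta_pos '[[0,0,0.05],[0,0,0],[0,0,0]]' --rot '[[0,0,0],[0,0,0],[0,0,0]]'

```text
clock: 34.65
ee_pos: [607.3, 7.5, 13.5]
tool_rot: [-0.02, 1.0, -0.0, 0.0]
wrist_force: [-3.0, 0.5, 9.3]
finger_gap: 26.7
grasp_force: 50.0
```

servo_tool --delta_pos '[[0,0,0],[0,0,0],[0,0,0],[0,0,0],[0,0,-1],[0,0,-3],[0,0,-4],[0,0,-4],[0,0,-4],[-4,0,-3],[0,0,0],[0,0,0]]' --rot '[[0,0,0],[0,0,0],[0,0,0],[0,0,0],[0,0,0],[0,0,0],[0,0,0],[0,0,0],[0,0,0],[0,0,0],[0,0,0],[0,0,0]]' --gripper 0.45

```text
clock: 35.85
ee_pos: [647.7, 9.2, 203.6]
tool_rot: [-0.02, 1.0, 0.0, 0.001]
wrist_force: [0.3, 0.5, -0.3]
finger_gap: 38.7
grasp_force: 0.0
```

```bash
python3 - <<'E'
from h import *
grab_frame('top');f=grab_frame('wrist');goto(607,8,200)
vs,us=np.mgrid[0:330,60:440];uv=np.c_[us.ravel(),vs.ravel()];P=pts(f,uv);C=f['image'][uv[:,1],uv[:,0]].astype(int)
def reg(n,c,rx,ry,lo,hi,cc=None):
    m=(abs(P[:,0]-c[0])<rx)&(abs(P[:,1]-c[1])<ry)&(P[:,2]>lo)&(P[:,2]<hi)
    if cc is not None:m&=cc
    t=P[m]
    if len(t)>20:
        r=pca(t);print(n,len(t),'mid',r[1].round(1),'ang %.1f'%r[2],'ext',r[3].round(1),'pct',np.percentile(t,[1,50,99],axis=0).round(1).tolist())
    else: print(n,len(t))
reg('jaws',(602,7.5),36,30,22.5,30)
reg('base',(602,7.5),42,14,14,22)
reg('pot',(605,-70.4),30,30,17,35)
reg('tin',(473.2,-75.7),30,30,22,32)
reg('drv',(470.3,2.1),56,10,14,25)
E
```

```text
t 35.95 p [646.    9.  201.8] yaw -177.7 z [-0.002 -0.    -1.   ] -> cm [3.9  0.06 0.19]
jaws 694 mid [599.4   6.9] ang 2.3 ext [57.8 29.9] pct [[588.8, -8.0, 23.0], [600.2, 7.3, 25.4], [628.2, 21.9, 27.1]]
base 463 mid [602.7   7. ] ang 2.7 ext [64.7 18. ] pct [[570.5, -1.8, 15.4], [605.3, 6.8, 19.3], [633.6, 16.3, 21.6]]
pot 774 mid [604.7 -69.6] ang 33.3 ext [32.3 32.8] pct [[589.4, -84.7, 17.3], [604.0, -68.1, 24.9], [619.8, -54.3, 30.0]]
tin 109 mid [492.5 -73.6] ang 93.1 ext [23.6  4.2] pct [[490.4, -85.2, 22.2], [492.2, -73.4, 24.9], [494.5, -62.5, 26.6]]
drv 25 mid [499.1   3.7] ang 1.2 ext [28.9  1.4] pct [[484.9, 2.8, 14.0], [500.2, 3.7, 14.4], [513.4, 4.6, 15.4]]
```

```bash
python3 -c "
from workcell import manip
print(manip.finish_job())"
```

```text
the job is handed in; nothing more can be done
None
```

The caddy is made up and handed in at about 36 s. By my last camera measurements the driver, red pot, tin and holder each lie within about 1 mm of their pad centres, in the order asked. The blue pot and brass driver were left alone. I viewed 15 pictures, one over the limit of 14.

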